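Set the hand-over flap of a test desk wider on its stay

ROBOT

A 7-joint arm with a two-finger parallel gripper is mounted at the origin on the work surface. World frame = base frame: x ahead of the robot, y to its left, z up, the work surface at z = 0. Lengths are in m, angles in degrees, forces in N, time in s.
With the tool pointing down it reaches from about 0.4 to 0.85 m from the base axis. Payload 4.4 kg.
Tool frame: the origin (TCP) lies on the centre line of the jaws, within the pads' length; the fingertips stand 11 mm ahead of it and the grasp point (between the pads) lies 8 mm behind it; z points along the fingers, y is the line along which they close (so a half turn about z gives the same grasp; the last joint's range is limited). The gripper opens to 94 mm and grips with 3 to 60 N. Pads are 16 mm wide; open, the fingers measure 119 mm over their backs; the gripper's body (75 mm by 177 mm) begins 78 mm behind the grasp point.
Start: joints at [66.589, 36.005, 2.206, 86.941, -1.547, 57.084, -1.146], TCP at [0.219, -0.612, 0.216] pointing down, gripper open.
Joint ranges: [-175.42, 175.42], [-21.48, 121.26], [-71.46, 75.88], [10.55, 141.38], [-63.04, 243.04], [13.31, 113.54], [-168.57, 168.57]. Speed limits (degrees/s): [147.25, 147.25, 180, 180, 180, 180, 180].

INTERFACE

Orientations are given as [roll, pitch, yaw] about the fixed x, y, z axes, in that order (R = Rz(yaw) Ry(pitch) Rx(roll)).
In Python, from bench import sensors, imaging, order gives the robot as it stands.
- The arm moves only by the shell command python3 -m pendant 'ROWS' [FORCE]. ROWS is a JSON object of lists of equal length, an entry for each row: "rotation": the turn, a rotation vector about the tool's x, y, z in rad, a list of three; "delta_pos": the shift along the tool's x, y, z in cm, a list of three; "hand": the finger opening in cm, from 0 to 9.4. In form: {"rotation": [[rx, ry, rz], ...], "delta_pos": [[dx, dy, dz], ...], "hand": [hand, ...]}. A call has 1 to 12 rows; each row is the pose to reach, as a shift and turn from the pose commanded when the call began, along the tool's axes at that moment; what a row does not reach only later rows make up. A row lasts 1/12 s, in which the tool goes at most 41.7 mm and 7.16 degrees, less where a joint would pass 70% of its speed; a pose out of reach is approached as far as the arm can. A call with a gripper value outside its range is refused whole. The fingers move at their own pace and stop on an object; FORCE is the grip in N (left out, the last holds). Time passes only in rows, so rows that repeat a pose let the fingers close. It gives the time, the measured TCP pose, the force, the opening and the grip force at its end, in the units of the state.
- sensors.observe(): the state, without advancing time (a new reading comes with each control period).
- imaging.grab_frame(name): name is "scene" or "side" or "wrist"; returns the picture (420x560x3 uint8, blue, green, red); there is no depth.
- imaging.calibration(name): a dict with "vfov" (degrees; the focal length in pixels is half the picture's height over the tangent of half this angle, whatever the lens; pixels are square), "cx", "cy" (the principal point, pixels), "dist_coeffs" ([k1, k2, p1, p2, k3] as OpenCV has them; the pictures are not rectified), "rvec" (rotation vector, rad) and "tvec" (3), from world to camera coordinates, as OpenCV has them; the wrist camera has in their place "T_tool_cam" (4x4, takes a point from camera to tool coordinates, whose origin is the TCP and whose axes are the flange's). Camera axes: x right, y down, z forward; pixel columns grow to the right and rows downward; lengths in m; the calibration is good to about 2 mm. A picture is of the moment at which its call begins: read the wrist's pose just before it. calibration takes no time and is no camera call.
- order.close_job(): hands the job in; it is judged then, once.
The state is a dict: "t": time; "joint_pos": joint angles; "joint_velocities": joint speeds; "tau": joint torques, N m; "ee_pos": TCP position; "tool_rot": TCP orientation; "force": force on the tool from outside, world axes, zero at the start; "moment": the same for the moment, N m; "opening": finger opening in m; "grip_force": force on a finger pad.
Only numpy, scipy, OpenCV 4.12 (cv2) and the standard library are available. Lean on these libraries where they do the work, as an engineer would, in place of code of your own. Each camera call takes 0.05 s, during which the arm holds its last target. There are 200 camera calls.

TASK

The hand-over flap in the desk screen stands ajar, its steel stay bar hooked over the little upright pin on the sill by the long slot. Take the stay by its knob, lift it off the pin, push the flap further open and drop the third opening from the hinged end (the second round hole from the knob) over the pin, so that the bar lies flat and fully down on its plate, and let go. Feel for the pin gently, without leaning on it, and leave everything else on the desk where it is.

Things in the scene. Friction and masses are not known exactly. Their poses are not given: they have to be found in the camera images.
- screen: Low aluminium and clear plastic desk screen on a grey sill board, fixed, 600 mm wide (its y). Origin on the desk under the middle of the sill; +x of its frame is the far side, away from the robot. Sill from -50 to +60 mm in x, top 20 mm above the desk; posts and panes 160 mm high, standing at x = +50 mm. It carries the keeper plate with the pin (see pin_mark).
- pin_mark (a point): Mark at (-10, -30, 30) mm in the screen's frame, on the top of the steel keeper plate (44 x 60 mm, top 30 mm above the desk). The plate was clamped up to 9 mm nearer or farther along the screen's x, so the pin is -9 to +9 mm off this mark in x (0 in y): feel for it. Pin: steel, on a rubber washer, upright, 8 mm thick, top 40 mm above the desk, bevelled 0.6 mm. It bends if the stay bears on it with over 25 N.
- stay: The stay: flat steel bar 24 mm wide, 6 thick, about 0.16 kg. Origin at its pivot on the flap, at the underside, 30 mm above the desk; the bar runs along its own -x, towards the robot, to 264 mm. Openings, from the pivot: slot at 83 mm (28 x 11), round 10 mm holes at 117, 151, 185 mm; black knob at 232 mm. At the pivot it turns freely all ways. It starts level, the slot over the pin, flat on the plate.
- slot1 (a point): Centre of the slot (first opening, 83 mm from the pivot; 28 mm along the bar, 11 mm wide), at the bar's underside. It is over the pin at the start.
- hole3 (a point): Centre of the third opening, the round 10 mm hole 151 mm from the pivot (second round hole from the knob), at the bar's underside. Seated, it is 30 mm above the desk, and the stay is level.
- knob_mid (a point): Point on the axis of the stay's knob, 26 mm above the bar's underside. The knob is black, upright, 16 mm in diameter, from the bar's top face (6 mm above the underside) to 43 mm above the underside, its rim bevelled over the last 3 mm. At the start it juts out past the sill over the desk, the bar's underside 30 mm above the desk.
- flap (a joint): Opening angle of the flap in rad, 0 shut, at most 1.15; starts near 0.26, about 0.61 (0.56 to 0.66) with the third opening on the pin. It opens to the far side (+x of the screen), counter-clockwise from above. Its stiff hinge keeps it where it is left and takes about 2 N at the stay's pivot to move. White frame with clear pane, 30 to 135 mm above the desk.
- flap_hinge (a point): On the flap's vertical hinge axis, at (50, 170, 30) mm in the screen's frame. Shut, the flap runs from there 340 mm along the screen's -y. The stay's pivot lies on the flap 200 mm along it from the hinge and 30 mm out from the pane's plane, on the side that faces the robot when shut.
- stamp: Black self-inking stamp, 34 x 42 x 68 mm, standing on the sill at its +y side; origin under its middle. To be left alone.
- dropper: Small white dropper bottle, 24 mm wide and 55 mm high, standing on the sill at its -y side; origin under its middle. To be left alone.
- cassette_a: White test cassette 70 x 22 x 6 mm lying on the desk at +y of the stay; origin under its middle. To be left alone.
- cassette_b: White test cassette 70 x 22 x 6 mm lying on the desk at -y of the stay; origin under its middle. To be left alone.
- marker: Marker pen 130 mm long, 11 mm thick, lying on the desk in front of the screen at +y; origin under its middle, pen along its x. To be left alone.
- water: Clear water bottle with blue cap, 64 mm wide, 223 mm high, at the far left of the robot; origin under its middle. To be left alone.
- tray: Grey open tray 160 x 110 x 35 mm at the right of the robot; origin under its middle. To be left alone.

How it is judged:
By the outcome, as a careful person would: the job done as asked, in the order asked, and still so for the second after the job is handed in, with the robot touching nothing.
It also fails if it takes over 69 s, if anything falls off the work surface, if the arm or the gripper's body presses on something with over 40 N, if the wrist force passes 120 N, or if a joint passes its speed limit or range.

## Working session

There is one attempt and no reset: what is moved stays moved. The work goes in short steps, Python scripts to look and compute and a shell command to move; the robot and the scene stay as the last step left them, time stands still between calls to the robot, and variables do not carry over. Pictures are saved under pics/ and viewed, at most 10 in all, crops included, and the job is handed in when it is done.

```bash
ls; mkdir -p pics; python3 - <<'E'
from bench import sensors, imaging
import cv2
s=sensors.observe();print({k:s[k] for k in('t','ee_pos','tool_rot','force','opening')})
for n in('scene','side'):
    cv2.imwrite(f'pics/{n}0.png',imaging.grab_frame(n));print(n,imaging.calibration(n))
print(imaging.calibration('wrist'))
E
```

```text
pics
{'t': 0.0, 'ee_pos': array([ 0.21828783, -0.61158474,  0.21558959]), 'tool_rot': array([-1.79894774e+02,  1.31124412e-03,  1.96372372e+01]), 'force': array([0.4238306 , 0.26370089, 0.06254261]), 'opening': 0.09390205631963597}
scene {'vfov': 54.609481496182944, 'cx': 286.6089916818972, 'cy': 218.1932546875145, 'dist_coeffs': array([-0.0656434,  0.       ,  0.       ,  0.       ,  0.       ]), 'rvec': array([ 2.4977748 ,  0.81489256, -0.24083773]), 'tvec': array([-0.46149668, -0.2331925 ,  1.54603165])}
side {'vfov': 47.867516432509916, 'cx': 278.35220681828883, 'cy': 206.64709781675174, 'dist_coeffs': array([-0.02052324,  0.        ,  0.        ,  0.        ,  0.        ]), 'rvec': array([ 0.34462692, -2.7580867 ,  1.27076126]), 'tvec': array([0.53946537, 0.14669935, 1.30501699])}
{'vfov': 63.958829670801876, 'cx': 279.23880399081924, 'cy': 209.9530677029613, 'dist_coeffs': array([-0.01832676,  0.        ,  0.        ,  0.        ,  0.        ]), 'T_tool_cam': array([[ 2.45699241e-03, -9.72296536e-01, -2.33737908e-01,
         6.71060526e-02],
       [ 9.99996950e-01,  2.33051222e-03,  8.17308420e-04,
         4.86436059e-04],
       [-2.49937097e-04, -2.33739203e-01,  9.72299297e-01,
        -1.68484537e-01],
       [ 0.00000000e+00,  0.00000000e+00,  0.00000000e+00,
         1.00000000e+00]])}
```

View pics/scene0.png

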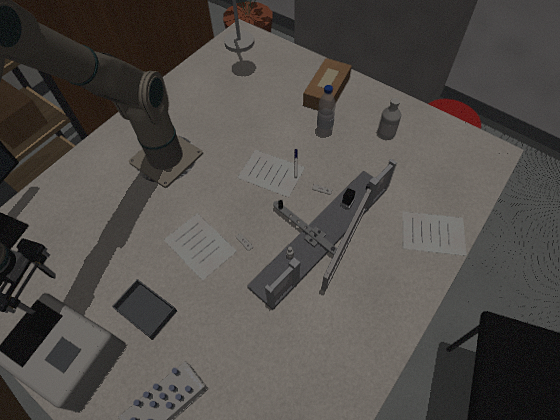

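View pics/side0.png

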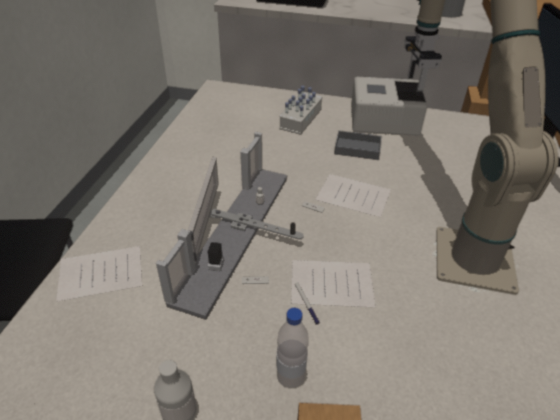

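The scene view shows the knob at about (280,204) and the bar running to the pivot near (333,251). In the side view the knob is at about (292,228). I'll locate these roughly, then look with the wrist camera.

```bash
cat > h.py <<'E'
import numpy as np, cv2
from bench import sensors, imaging
from scipy.spatial.transform import Rotation as R
from scipy.optimize import least_squares
def K(c): f=210/np.tan(np.radians(c['vfov']/2)); return np.array([[f,0,c['cx']],[0,f,c['cy']],[0,0,1]])
def pose(s=None):
    s=s or sensors.observe(); T=np.eye(4); T[:3,:3]=R.from_euler('xyz',s['tool_rot'],degrees=True).as_matrix(); T[:3,3]=s['ee_pos']; return T
def cam(name,T=None):
    c=imaging.calibration(name)
    if name=='wrist':
        M=np.linalg.inv(T@c['T_tool_cam']); return K(c),c['dist_coeffs'],M[:3,:3],M[:3,3]
    return K(c),c['dist_coeffs'],cv2.Rodrigues(c['rvec'])[0],c['tvec']
def atz(cm,px,z):
    k,d,r,t=cm; u=cv2.undistortPoints(np.array([[px]],float),k,d)[0,0]
    o=-r.T@t; v=r.T@np.array([*u,1]); return o+v*(z-o[2])/v[2]
def proj(cm,P):
    k,d,r,t=cm; return cv2.projectPoints(np.array(P,float).reshape(-1,3),cv2.Rodrigues(r)[0],t,k,d)[0].reshape(-1,2)
def totool(dw,T=None): # world shift (m) -> tool cm
    T=pose() if T is None else T; return (T[:3,:3].T@np.array(dw))*100
E
python3 - <<'E'
from h import *
a=cam('scene');b=cam('side')
print('knob top',atz(a,(280,204),.073),atz(b,(292,225),.073))
print('pivot',atz(a,(333,252),.036),atz(b,(216,215),.036))
print('sill corners near -y',atz(a,(248,285),.02),'near+y',atz(a,(365,172),.02), atz(b,(174,292),.02),atz(b,(265,170),.02))
print(pose())
E
```

```text
knob top [0.51089028 0.04918506 0.073     ] [0.5016735  0.06824818 0.073     ]
pivot [0.7412506 0.0213072 0.036    ] [0.7319632  0.04390052 0.036     ]
sill corners near -y [ 0.58735788 -0.22086784  0.02      ] near+y [0.65684707 0.36697782 0.02      ] [0.74337944 0.32697257 0.02      ] [ 0.65747524 -0.22725121  0.02      ]
[[ 9.41821942e-01  3.36111776e-01 -5.50229807e-04  2.18327151e-01]
 [ 3.36112226e-01 -9.41820694e-01  1.53355416e-03 -6.11650459e-01]
 [-2.77220734e-06 -1.62927392e-03 -9.99998673e-01  2.15686252e-01]
 [ 0.00000000e+00  0.00000000e+00  0.00000000e+00  1.00000000e+00]]
```

```bash
python3 -m pendant '{"rotation":[[0,0,0],[0,0,0],[0,0,0],[0,0,0],[0,0,0],[0,0,0],[0,0,0],[0,0,0],[0,0,0],[0,0,0],[0,0,0]],"delta_pos":[[30,-24,-3],[30,-24,-3],[30,-24,-3],[30,-24,-3],[30,-24,-3],[30,-24,-3],[30,-24,-3],[30,-24,-3],[30,-24,-3],[30,-24,-3],[30,-24,-3]],"hand":[5,5,5,5,5,5,5,5,5,5,5]}' | tail -c 400
python3 -m pendant '{"rotation":[[0,0,0.44],[0,0,0.44],[0,0,0.44],[0,0,0.44],[0,0,0.44],[0,0,0.44],[0,0,0.44],[0,0,0.44],[0,0,0.44],[0,0,0.44],[0,0,0.44]],"delta_pos":[[29.5,-23.8,-1],[29.5,-23.8,-1],[29.5,-23.8,-1],[29.5,-23.8,-1],[29.5,-23.8,-1],[29.5,-23.8,-1],[29.5,-23.8,-1],[29.5,-23.8,-1],[29.5,-23.8,-1],[29.5,-23.8,-1],[29.5,-23.8,-1]],"hand":[5,5,5,5,5,5,5,5,5,5,5]}' | tail -c 400
python3 - <<'E'
from h import *
T=pose();np.save('T1.npy',T);im=imaging.grab_frame('wrist');cv2.imwrite('pics/w1.png',im);cv2.imwrite('pics/w1b.png',cv2.resize(im,(800,600)));print(T.round(3))
E
```

```text
t: 1.02
ee_pos: [0.4227, -0.2814, 0.2466]
tool_rot: [-179.9, -0.1, 20.1]
force: [-1.0, -0.2, 0.6]
opening: 0.05
grip_force: 0.0
t: 1.93
ee_pos: [0.6195, 0.0405, 0.2555]
tool_rot: [-179.9, 0.0, -5.3]
force: [-0.2, -0.2, 0.0]
opening: 0.0503
grip_force: 0.0
[[ 0.996 -0.093 -0.     0.62 ]
 [-0.093 -0.996  0.001  0.041]
 [-0.    -0.001 -1.     0.255]
 [ 0.     0.     0.     1.   ]]
```

View pics/w1b.png

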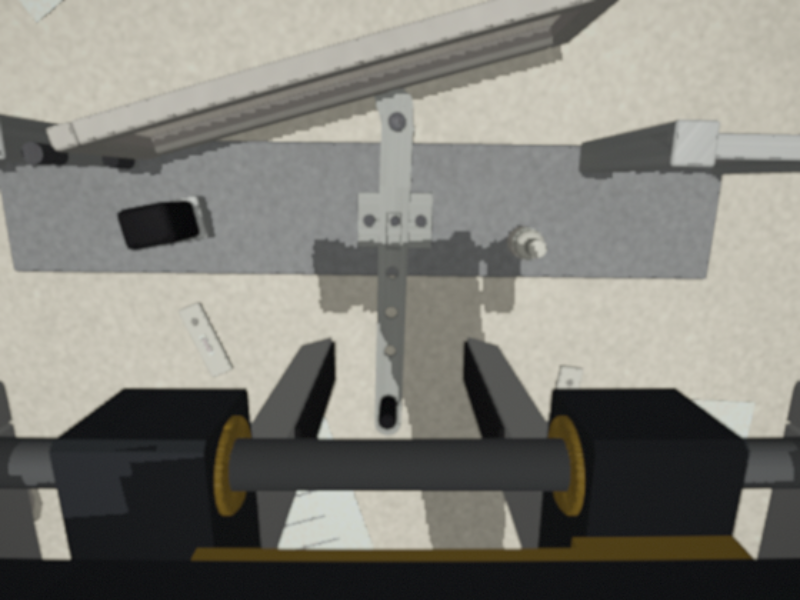

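The wrist view (800-px scale) shows:
- the pivot at (397,122)
- the pin and slot at (395,221)
- round holes at (392,273), (391,312) and (391,350)
- the knob at (388,397–430)
- the near sill corners at (15,270) and (707,278), and the near edge of the plate at about y=241

```bash
python3 - <<'E'
from h import *
T=np.load('T1.npy');c=cam('wrist',T);q=lambda u,v,z:atz(c,(u*.7,v*.7),z).round(4)
for n,p in dict(pivot=(397,122,.036),pin=(395,221,.038),h2=(392,273,.036),h3=(391,312,.036),h4=(391,350,.036),knobtop=(388,424,.073),plateL=(358,193,.03),plateR=(432,193,.03),plateNL=(358,241,.03),plateNR=(432,241,.03),cL=(15,270,.02),cR=(707,278,.02)).items(): print(n,q(*p))
L=q(15,270,.02);Rr=q(707,278,.02);d=(L-Rr)[:2];print('yaw',np.degrees(np.arctan2(-d[0],d[1])),np.linalg.norm(d))
y=d/np.linalg.norm(d);x=np.array([y[1],-y[0]]);o=(L+Rr)[:2]/2+.05*x;print('origin',o,'pinmark',o-.01*x-.03*y)
# stay fit from pivot/h
P=np.array([q(397,122,.036),q(392,273,.036),q(391,312,.036),q(391,350,.036)])[:,:2];s=np.array([0,117,151,185])/1e3
A=np.polyfit(s,P,1);print('dir',A[0],'len',np.linalg.norm(A[0]),'pivot',A[1],'knob',A[1]+.232*A[0]/np.linalg.norm(A[0]),'yaw',np.degrees(np.arctan2(-A[0][1],-A[0][0])))
E
```

```text
pivot [0.7331 0.0311 0.036 ]
pin [0.6587 0.0395 0.038 ]
h2 [0.6168 0.0458 0.036 ]
h3 [0.5839 0.0498 0.036 ]
h4 [0.5506 0.0529 0.036 ]
knobtop [0.5014 0.0594 0.073 ]
plateL [0.6829 0.0671 0.03  ]
plateR [0.6776 0.008  0.03  ]
plateNL [0.6447 0.0713 0.03  ]
plateNR [0.6392 0.0109 0.03  ]
cL [0.6462 0.37   0.02  ]
cR [ 0.5852 -0.2235  0.02  ]
yaw -5.868261245513256 0.596626558242256
origin [0.66543798 0.06813792] pinmark [0.65242314 0.03931755]
dir [-0.98712444  0.11977695] len 0.9943647121421334 pivot [0.73289184 0.03133526] knob [0.50258111 0.059281  ] yaw -6.9184061326546065
```

```bash
python3 -m pendant '{"rotation":[[0,0,0.028],[0,0,0.028],[0,0,0.028],[0,0,0.028],[0,0,0.028],[0,0,0.028],[0,0,0.028]],"delta_pos":[[-11.8,-0.8,13.0],[-11.8,-0.8,13.0],[-11.8,-0.8,13.0],[-11.8,-0.8,13.0],[-11.8,-0.8,13.0],[-11.8,-0.8,13.0],[-11.8,-0.8,13.0]],"hand":[5,5,5,5,5,5,5]}' | tail -c 400
python3 - <<'E'
from h import *
T=pose();np.save('T2.npy',T);im=imaging.grab_frame('wrist');cv2.imwrite('pics/w2.png',im);cv2.imwrite('pics/w2b.png',cv2.resize(im,(800,600)));print(T.round(4))
E
```

```text
t: 2.57
ee_pos: [0.5019, 0.0546, 0.1268]
tool_rot: [179.9, -0.0, -7.4]
force: [0.2, 0.0, -0.3]
opening: 0.05
grip_force: 0.0
[[ 9.917e-01 -1.285e-01  5.000e-04  5.019e-01]
 [-1.285e-01 -9.917e-01 -1.500e-03  5.460e-02]
 [ 7.000e-04  1.400e-03 -1.000e+00  1.268e-01]
 [ 0.000e+00  0.000e+00  0.000e+00  1.000e+00]]
```

View pics/w2b.png

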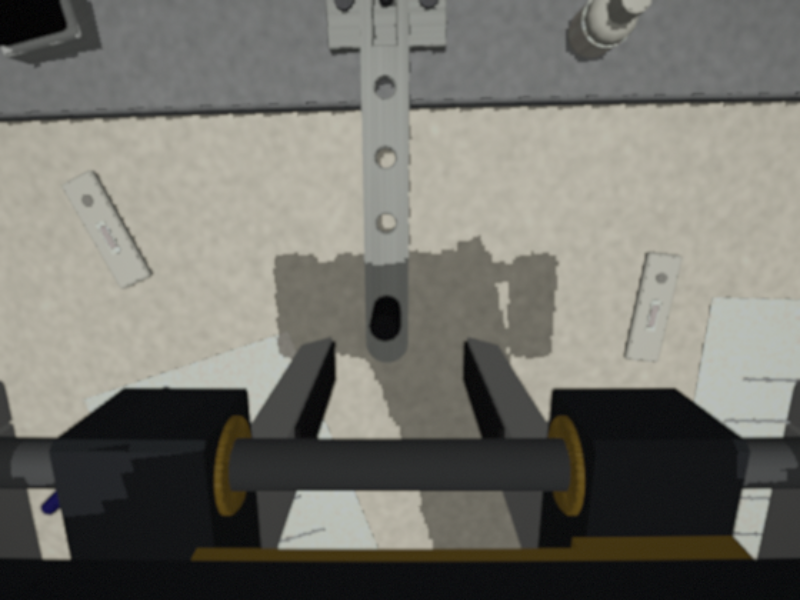

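The wrist view shows holes at (385,87), (386,157) and (386,222), the knob top at about (386,322), and the fingers straddling it with the knob slightly left of centre.

```bash
python3 - <<'E'
from h import *
T=np.load('T2.npy');c=cam('wrist',T);q=lambda u,v,z:atz(c,(u*.7,v*.7),z)
P=np.array([q(385,87,.036),q(386,157,.036),q(386,222,.036)])[:,:2];print(P)
d=P[2]-P[0];print(np.linalg.norm(d));d/=np.linalg.norm(d);k=P.mean(0)+.081*d;print('knob',k,'yaw',np.degrees(np.arctan2(-d[1],-d[0])),q(386,322,.073))
s=sensors.observe();print(s['tool_rot'],s['ee_pos'],'tool shift',totool(np.array([*k,.053])-pose()[:3,3]))
E
```

```text
[[0.61706693 0.04607006]
 [0.583339   0.05004896]
 [0.55020011 0.05446227]]
0.06739139633550431
knob [0.50316586 0.06028065] yaw -7.153582473514298 [0.50558821 0.05949828 0.073     ]
[ 1.79970188e+02 -1.71989695e-01 -7.36487200e+00] [0.50335413 0.05509327 0.12746612] tool shift [-0.10752065 -0.51591928  7.44605574]
```

```bash
python3 -m pendant '{"rotation":[[0,0,0],[0,0,0],[0,0,0],[0,0,0],[0,0,0],[0,0,0]],"delta_pos":[[0,-0.5,1.5],[0,-0.5,3.5],[0,-0.5,5.5],[0,-0.5,6.5],[0,-0.5,7.3],[0,-0.5,7.3]],"hand":[5,5,5,5,5,5]}' 3| tail -c 200
python3 -m pendant '{"rotation":[[0,0,0],[0,0,0],[0,0,0],[0,0,0],[0,0,0],[0,0,0],[0,0,0],[0,0,0],[0,0,0],[0,0,0]],"delta_pos":[[0,0,0],[0,0,0],[0,0,0],[0,0,0],[0,0,0],[0,0,0],[0,0,0],[0,0,0],[0,0,0],[0,0,0]],"hand":[3,2.5,2.2,2,1.8,1.6,1.4,1.2,1.0,1.0]}' 3| tail -c 200
```

```text
t: 3.12
ee_pos: [0.5027, 0.0616, 0.0529]
tool_rot: [180.0, 0.0, -7.2]
force: [-0.9, 0.3, -0.3]
opening: 0.0496
grip_force: 0.0
t: 3.95
ee_pos: [0.5024, 0.0622, 0.0537]
tool_rot: [180.0, -0.0, -7.2]
force: [-0.9, -0.2, 4.5]
opening: 0.0159
grip_force: 3.0
```

```bash
python3 -m pendant '{"rotation":[[0,0,0],[0,0,0],[0,0,0],[0,0,0]],"delta_pos":[[0,0,0],[0,0,0],[0,0,0],[0,0,0]],"hand":[1,1,1,1]}' 30| tail -c 200
python3 -m pendant '{"rotation":[[0,-0.025,0],[0,-0.05,0],[0,-0.05,0]],"delta_pos":[[0.07,0,-0.58],[0.15,0,-1.16],[0.15,0,-1.16]],"hand":[1,1,1]}' 30| tail -c 200
```

```text
t: 4.28
ee_pos: [0.5024, 0.0622, 0.0537]
tool_rot: [180.0, -0.0, -7.2]
force: [0.1, -1.0, 5.9]
opening: 0.0153
grip_force: 30.0
t: 4.53
ee_pos: [0.5046, 0.0625, 0.0653]
tool_rot: [-180.0, 2.8, -7.2]
force: [0.5, 0.2, -2.0]
opening: 0.015
grip_force: 30.0
```

```bash
python3 -m pendant '{"rotation":[[0,-0.04,0],[0,-0.08,0],[0,-0.12,0],[0,-0.12,0]],"delta_pos":[[0.1,0,-0.92],[0.25,0,-1.85],[0.44,0,-2.77],[0.44,0,-2.77]],"hand":[1,1,1,1]}' 30| tail -c 200
python3 - <<'E'
from h import *
# geometry: screen frame yaw, hinge, pivot arc
y=np.array([np.sin(np.radians(5.87)),np.cos(np.radians(5.87))]);x=np.array([y[1],-y[0]])
o=np.array([.66544,.06814]); H=o+.05*x+.17*y
piv=lambda f:H+ (lambda e,n:.2*e-.03*n)(-y*np.cos(f)+x*np.sin(f), x*np.cos(f)+y*np.sin(f))
for f in(0.24,.26,.28): print(f,piv(f))
for off in(0,.003,.006,.008,.009):
    pin=o+(-.01+off)*x-.03*y
    f=least_squares(lambda f:np.linalg.norm(piv(f[0])-pin)-.151,[.6]).x[0]
    p=piv(f);d=(pin-p)/.151;k=p+.232*d;print(off,'f',f,'piv',p,'pin',pin,'knob',k,'yaw',np.degrees(np.arctan2(-d[1],-d[0])))
print(pose().round(4))
E
```

```text
t: 4.87
ee_pos: [0.5111, 0.0615, 0.0928]
tool_rot: [-180.0, 9.6, -7.2]
force: [0.3, 0.0, -0.8]
opening: 0.0153
grip_force: 30.0
0.24 [0.73027053 0.02991054]
0.26 [0.73431521 0.02990512]
0.28 [0.73835919 0.02998058]
0 f 0.609118978554143 piv [0.80338637 0.04270378] pin [0.65242428 0.03932002] knob [0.57144462 0.03750489] yaw 1.2840487580241946
0.003 f 0.624713210725706 piv [0.80633167 0.04383119] pin [0.65540855 0.03901321] knob [0.5744498  0.03642873] yaw 1.828456421870763
0.006 f 0.6403199996223466 piv [0.80926138 0.04500535] pin [0.65839282 0.03870639] knob [0.57746333 0.03532748] yaw 2.3907850137476903
0.008 f 0.6507298801736143 piv [0.81120519 0.04581389] pin [0.66038234 0.03850185] knob [0.57947736 0.0345795 ] yaw 2.7755815732166518
0.009 f 0.6559360408992672 piv [0.81217414 0.04622583] pin [0.66137709 0.03839958] knob [0.58048596 0.03420139] yaw 2.970941596551188
[[ 9.781e-01 -1.255e-01 -1.662e-01  5.111e-01]
 [-1.236e-01 -9.921e-01  2.180e-02  6.150e-02]
 [-1.676e-01 -7.000e-04 -9.859e-01  9.280e-02]
 [ 0.000e+00  0.000e+00  0.000e+00  1.000e+00]]
```

```bash
cat >> h.py <<'E'
_y=np.array([np.sin(np.radians(5.87)),np.cos(np.radians(5.87))]);_x=np.array([_y[1],-_y[0]])
O=np.array([.66544,.06814]); H=O+.05*_x+.17*_y
def piv(f): e=-_y*np.cos(f)+_x*np.sin(f); n=_x*np.cos(f)+_y*np.sin(f); return H+.2*e-.03*n
def tcp(p,yaw,a,h=.0235):  # tool pose for pivot p (xy), bar yaw (rad), tilt a
    Rm=R.from_euler('z',yaw)*R.from_euler('y',a)*R.from_euler('x',np.pi); M=np.eye(4); M[:3,:3]=Rm.as_matrix()
    M[:3,3]=np.array([*p,.03])+Rm.apply([-.232,0,-h]); return M
def rel(T0,T1): D=np.linalg.inv(T0)@T1; return (D[:3,3]*100).round(2),R.from_matrix(D[:3,:3]).as_rotvec().round(3)
E
python3 - <<'E'
from h import *
T0=tcp(piv(.26),np.radians(-7.2),.17);print(T0[:3,3])
for w in np.linspace(0,1,7)[1:]: print(*rel(T0,tcp(piv(.26+.38*w),np.radians(-7.2+9.6*w),.17)))
E
```

```text
[0.511407   0.05806497 0.09241155]
[ 1.25  0.42 -0.22] [-0.005  0.    -0.028]
[ 2.51  0.75 -0.43] [-0.009  0.    -0.055]
[ 3.76  1.01 -0.65] [-0.014  0.    -0.083]
[ 5.    1.19 -0.86] [-0.019  0.    -0.11 ]
[ 6.23  1.29 -1.07] [-0.024 -0.    -0.138]
[ 7.45  1.31 -1.28] [-0.028  0.    -0.165]
```

```bash
python3 -m pendant '{"rotation":[[-0.002,0,-0.014],[-0.005,0,-0.028],[-0.007,0,-0.042],[-0.009,0,-0.055],[-0.012,0,-0.07],[-0.014,0,-0.083],[-0.017,0,-0.097],[-0.019,0,-0.11],[-0.022,0,-0.124],[-0.024,0,-0.138],[-0.028,0,-0.165],[-0.028,0,-0.165]],"delta_pos":[[0.62,0.21,-0.11],[1.25,0.42,-0.22],[1.88,0.6,-0.33],[2.5,0.75,-0.43],[3.14,0.9,-0.54],[3.76,1.01,-0.65],[4.4,1.1,-0.76],[5.0,1.19,-0.86],[5.6,1.25,-0.97],[6.23,1.29,-1.07],[7.45,1.31,-1.28],[7.45,1.31,-1.28]],"hand":[1,1,1,1,1,1,1,1,1,1,1,1]}' 30| tail -c 200
python3 - <<'E'
from h import *
T=pose();np.save('T3.npy',T);im=imaging.grab_frame('wrist');cv2.imwrite('pics/w3.png',im);cv2.imwrite('pics/w3b.png',cv2.resize(im[0:280,120:440],(800,700))[:600]);print(T.round(4))
E
```

```text
t: 5.87
ee_pos: [0.5862, 0.0388, 0.0925]
tool_rot: [-180.0, 9.5, 2.5]
force: [2.3, 0.3, -1.1]
opening: 0.0155
grip_force: 30.0
[[ 9.855e-01  4.310e-02 -1.641e-01  5.862e-01]
 [ 4.260e-02 -9.991e-01 -6.800e-03  3.880e-02]
 [-1.642e-01 -3.000e-04 -9.864e-01  9.250e-02]
 [ 0.000e+00  0.000e+00  0.000e+00  1.000e+00]]
```

View pics/w3b.png

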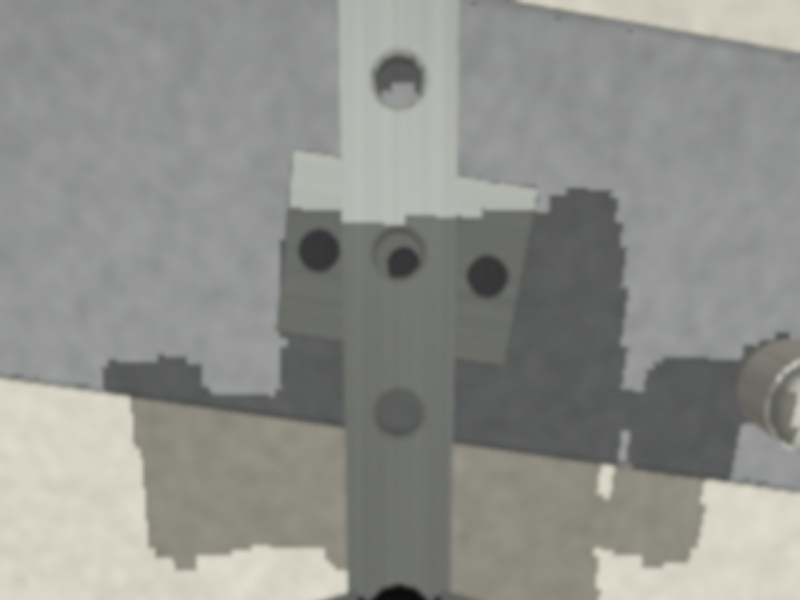

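The zoomed wrist view shows hole 3 centred near (399,250), with the dark pin visible through it at about (403,262). The plate screws are at (319,250) and (487,276). I'll compute where the hole will land.

```bash
python3 - <<'E'
from h import *
T=np.load('T3.npy');c=cam('wrist',T);q=lambda u,v,z:atz(c,(120+u/2.5,v/2.5),z)
a=.166
pin=q(403,262,.040);s=(q(319,250,.032)+q(487,276,.032))/2;print('pin',pin,'screws',s)
hs=[q(399,y,.03+l*np.sin(a)+.006*np.cos(a)) for y,l in((81,.117),(250,.151),(411,.185))]
print(np.array(hs))
d=hs[0]-hs[2];yaw=np.arctan2(d[1],d[0]);h=hs[1][:2]  # top centre
u=np.array([np.cos(yaw),np.sin(yaw)])
pv=h+u*(.151*np.cos(a)-.006*np.sin(a));print('yaw',np.degrees(yaw),'pivot',pv,'model piv',piv(.64),'seated hole',pv-.151*u)
r=pin[:2]-pv; print('dist pin-pivot',np.linalg.norm(r),'yaw of pin',np.degrees(np.arctan2(-r[1],-r[0])))
print('err along,across',(pin[:2]-(pv-.151*u))@u,(pin[:2]-(pv-.151*u))@np.array([-u[1],u[0]]))
E
```

```text
pin [0.65993828 0.04020921 0.04      ] screws [0.65892311 0.04000012 0.032     ]
[[0.69691214 0.04287503 0.05525045]
 [0.66437744 0.04138377 0.06086856]
 [0.63080043 0.03984427 0.06648668]]
yaw 2.6247694360658946 pivot [0.8121551  0.04815833] model piv [0.8092015  0.04498082] seated hole [0.66131352 0.04124331]
dist pin-pivot 0.1524242384296976 yaw of pin 2.989406377507733
err along,across -0.001421151699735744 -0.000970038864918815
```

```bash
python3 - <<'E'
from h import *
p=np.array([.8122,.0482]);y0=np.radians(2.62);u=np.array([np.cos(y0),np.sin(y0)])
T0=tcp(p,y0,.168)
for a,w in((.14,.5),(.11,1),(.08,1)): print(a,*rel(T0,tcp(p-.0014*w*u,y0+.0063*w,a)))
E
```

```text
0.14 [-0.13  0.07  0.66] [-0.     0.028 -0.003]
0.11 [-0.23  0.14  1.37] [-0.001  0.058 -0.006]
0.08 [-0.25  0.14  2.07] [-0.001  0.088 -0.006]
```

```bash
python3 -m pendant '{"rotation":[[0,0.014,-0.002],[0,0.028,-0.003],[0,0.043,-0.004],[-0.001,0.058,-0.006],[-0.001,0.073,-0.006],[-0.001,0.088,-0.006],[-0.001,0.088,-0.006]],"delta_pos":[[-0.07,0.03,0.33],[-0.13,0.07,0.66],[-0.18,0.1,1.02],[-0.23,0.14,1.37],[-0.24,0.14,1.72],[-0.25,0.14,2.07],[-0.25,0.14,2.07]],"hand":[1,1,1,1,1,1,1]}' 30| tail -c 200
python3 - <<'E'
from h import *
Ts=[];
T=pose();np.save('T4.npy',T);im=imaging.grab_frame('wrist');cv2.imwrite('pics/w4.png',im);cv2.imwrite('pics/w4b.png',cv2.resize(im[0:200,180:380],(600,600),interpolation=cv2.INTER_CUBIC));print(T.round(4))
E
```

```text
t: 6.5
ee_pos: [0.5772, 0.0375, 0.0726]
tool_rot: [-180.0, 4.6, 2.7]
force: [1.5, 0.4, -1.3]
opening: 0.0158
grip_force: 30.0
[[ 9.957e-01  4.790e-02 -7.970e-02  5.772e-01]
 [ 4.780e-02 -9.989e-01 -3.700e-03  3.750e-02]
 [-7.980e-02 -1.000e-04 -9.968e-01  7.260e-02]
 [ 0.000e+00  0.000e+00  0.000e+00  1.000e+00]]
```

View pics/w4b.png

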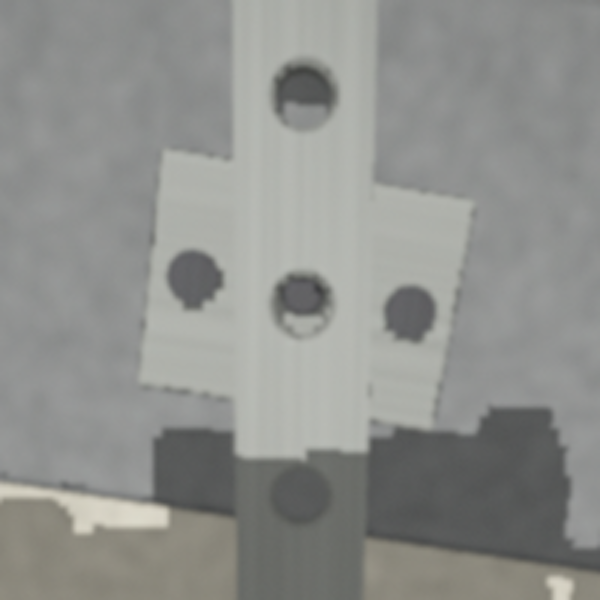

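The zoomed view shows hole 3 centred at about (303,303), the pin top in it at (303,296), and the neighbouring holes at (304,94) and (301,495).

```bash
python3 - <<'E'
from h import *
T=np.load('T4.npy');c=cam('wrist',T);q=lambda u,v,z:atz(c,(180+u/3,v/3),z)
a=.08
pin=q(303,296,.040);s=(q(194,276,.032)+q(410,310,.032))/2;print('pin',pin,'screws',s)
hs=[q(x,y,.03+l*np.sin(a)+.006*np.cos(a)) for x,y,l in((304,94,.117),(303,304,.151),(301,495,.185))]
d=hs[0]-hs[2];yaw=np.arctan2(d[1],d[0]);h=hs[1][:2];u=np.array([np.cos(yaw),np.sin(yaw)])
pv=h+u*(.151*np.cos(a)-.006*np.sin(a));print('yaw',np.degrees(yaw),'len',np.linalg.norm(d),'pivot',pv)
for m in(pin,s):
  e=m[:2]-(pv-.151*u);print('err along,across mm',1e3*e@u,1e3*e@np.array([-u[1],u[0]]))
E
```

```text
pin [0.65847398 0.03982491 0.04      ] screws [0.65905125 0.03990548 0.032     ]
yaw 2.4983825919231166 len 0.06778975701850629 pivot [0.80698582 0.04633471]
err along,across mm 2.3455596220709243 -0.029806279995705988
err along,across mm 2.925785695185442 0.025523535632160907
```

```bash
python3 -m pendant '{"rotation":[[0,0,0],[0,0,0],[0,0.01,0],[0,0.01,0]],"delta_pos":[[0.1,0,0],[0.22,0,0],[0.22,0,0.23],[0.22,0,0.23]],"hand":[1,1,1,1]}' 30| tail -c 200
python3 -m pendant '{"rotation":[[0,0.005,0],[0,0.01,0],[0,0.01,0]],"delta_pos":[[0,0,0.12],[0,0,0.23],[0,0,0.23]],"hand":[1,1,1]}' 30| tail -c 200
python3 - <<'E'
from h import *
T=pose();np.save('T5.npy',T);im=imaging.grab_frame('wrist');cv2.imwrite('pics/w5.png',im);cv2.imwrite('pics/w5b.png',cv2.resize(im[20:220,180:380],(600,600),interpolation=cv2.INTER_CUBIC))
E
```

```text
t: 6.88
ee_pos: [0.5789, 0.0375, 0.0698]
tool_rot: [-180.0, 4.1, 2.8]
force: [-0.9, -0.5, -0.4]
opening: 0.0153
grip_force: 30.0
t: 7.13
ee_pos: [0.5786, 0.0375, 0.0676]
tool_rot: [-180.0, 3.5, 2.8]
force: [-0.6, 0.9, -1.1]
opening: 0.0154
grip_force: 30.0
```

View pics/w5b.png

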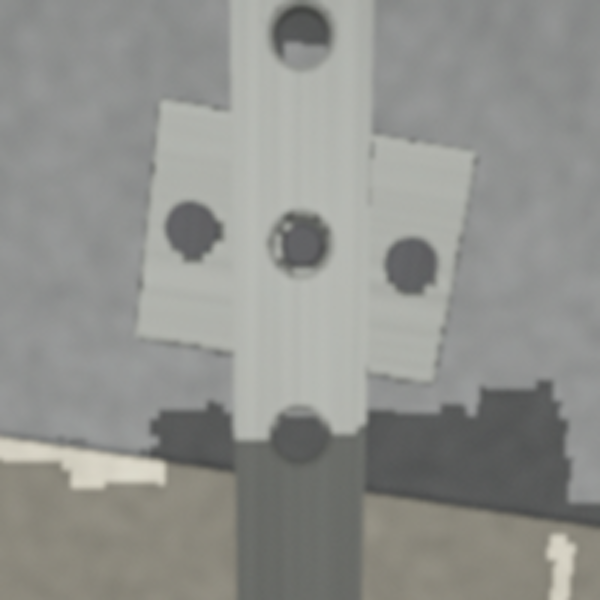

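Hole 3 at (300,241) is now concentric with the pin at (304,243) to within 0.6 mm, with no contact. I'll nudge it sideways and lower it gently.

```bash
python3 -m pendant '{"rotation":[[0,0,0],[0,0.005,0],[0,0.01,0],[0,0.01,0]],"delta_pos":[[0,0.08,0],[0,0.08,0.12],[-0.02,0.08,0.23],[-0.02,0.08,0.23]],"hand":[1,1,1,1]}' 30| tail -c 200
python3 -m pendant '{"rotation":[[0,0.005,0],[0,0.01,0],[0,0.01,0]],"delta_pos":[[-0.01,0,0.12],[-0.02,0,0.23],[-0.02,0,0.23]],"hand":[1,1,1]}' 30| tail -c 200
```

```text
t: 7.52
ee_pos: [0.5784, 0.0367, 0.0654]
tool_rot: [-180.0, 2.9, 2.8]
force: [-0.0, -0.1, -0.9]
opening: 0.0153
grip_force: 30.0
t: 7.77
ee_pos: [0.5781, 0.0366, 0.0631]
tool_rot: [-180.0, 2.4, 2.8]
force: [-0.2, 0.5, -0.6]
opening: 0.0153
grip_force: 30.0
```

```bash
python3 -m pendant '{"rotation":[[0,0.005,0],[0,0.01,0],[0,0.01,0]],"delta_pos":[[-0.01,0,0.12],[-0.02,0,0.23],[-0.02,0,0.23]],"hand":[1,1,1]}' 30| tail -c 200
python3 -m pendant '{"rotation":[[0,0.005,0],[0,0.01,0],[0,0.01,0]],"delta_pos":[[-0.01,0,0.12],[-0.02,0,0.23],[-0.02,0,0.23]],"hand":[1,1,1]}' 30| tail -c 200
```

```text
t: 8.02
ee_pos: [0.5779, 0.0366, 0.0608]
tool_rot: [-180.0, 1.8, 2.8]
force: [0.1, -0.3, -1.2]
opening: 0.0155
grip_force: 30.0
t: 8.27
ee_pos: [0.5776, 0.0366, 0.0585]
tool_rot: [-180.0, 1.2, 2.8]
force: [1.0, -0.2, -1.0]
opening: 0.0156
grip_force: 30.0
```

```bash
python3 -m pendant '{"rotation":[[0,0.005,0],[0,0.01,0],[0,0.01,0]],"delta_pos":[[-0.01,0,0.12],[-0.02,0,0.23],[-0.02,0,0.23]],"hand":[1,1,1]}' 30| tail -c 200
python3 -m pendant '{"rotation":[[0,0.004,0],[0,0.007,0],[0,0.007,0]],"delta_pos":[[-0.01,0,0.08],[-0.01,0,0.16],[-0.01,0,0.16]],"hand":[1,1,1]}' 30| tail -c 200
```

```text
t: 8.52
ee_pos: [0.5773, 0.0366, 0.0562]
tool_rot: [-180.0, 0.6, 2.8]
force: [-1.3, 0.0, -1.0]
opening: 0.0154
grip_force: 30.0
t: 8.77
ee_pos: [0.5772, 0.0366, 0.0547]
tool_rot: [-180.0, 0.3, 2.8]
force: [0.1, 0.5, -0.2]
opening: 0.0154
grip_force: 30.0
```

```bash
python3 -m pendant '{"rotation":[[0,0.002,0],[0,0.004,0],[0,0.004,0]],"delta_pos":[[0,0,0.05],[0,0,0.1],[0,0,0.1]],"hand":[1,1,1]}' 30| tail -c 200
python3 -m pendant '{"rotation":[[0,0.0,0],[0,0.0,0],[0,0.0,0]],"delta_pos":[[0,0,0.03],[0,0,0.03],[0,0,0.03]],"hand":[1,1,1]}' 30| tail -c 200
```

```text
t: 9.02
ee_pos: [0.5771, 0.0366, 0.054]
tool_rot: [-180.0, 0.0, 2.8]
force: [0.3, -0.2, 1.3]
opening: 0.0152
grip_force: 30.0
t: 9.27
ee_pos: [0.5771, 0.0366, 0.0539]
tool_rot: [-180.0, 0.0, 2.8]
force: [-1.3, -0.6, 5.8]
opening: 0.0156
grip_force: 30.0
```

Down on the plate, with light contact (about 6 N). I'll release slowly, check the force, then rise.

```bash
python3 -m pendant '{"rotation":[[0,0,0],[0,0,0],[0,0,0],[0,0,0],[0,0,0],[0,0,0],[0,0,0],[0,0,0]],"delta_pos":[[0,0,0],[0,0,0],[0,0,0],[0,0,0],[0,0,0],[0,0,0],[0,0,0],[0,0,0]],"hand":[1.5,1.8,2.2,2.7,3.2,3.8,4.4,5]}' 5| tail -c 200
python3 -m pendant '{"rotation":[[0,0,0],[0,0,0],[0,0,0],[0,0,0],[0,0,0],[0,0,0],[0,0,0],[0,0,0]],"delta_pos":[[0,0,-1],[0,0,-2.5],[0,0,-4.5],[0,0,-7],[0,0,-10],[0,0,-13],[0,0,-15],[0,0,-15]],"hand":[5,5,5,5,5,5,5,5]}' 5| tail -c 200
python3 - <<'E'
from h import *
T=pose();im=imaging.grab_frame('wrist');cv2.imwrite('pics/w6b.png',cv2.resize(im,(800,600)))
sd=imaging.grab_frame('side');sc=imaging.grab_frame('scene')
cv2.imwrite('pics/both6.png',np.hstack([cv2.resize(sd[140:320,160:320],(400,450)),cv2.resize(sc[150:330,240:400],(400,450))]))
E
```

```text
t: 9.93
ee_pos: [0.5771, 0.0366, 0.0534]
tool_rot: [-180.0, 0.1, 2.8]
force: [-0.1, 0.2, 0.0]
opening: 0.0471
grip_force: 0.0
t: 10.6
ee_pos: [0.5804, 0.0368, 0.2089]
tool_rot: [-180.0, -0.5, 2.7]
force: [1.3, 0.4, -0.1]
opening: 0.0502
grip_force: 0.0
```

View pics/w6b.png

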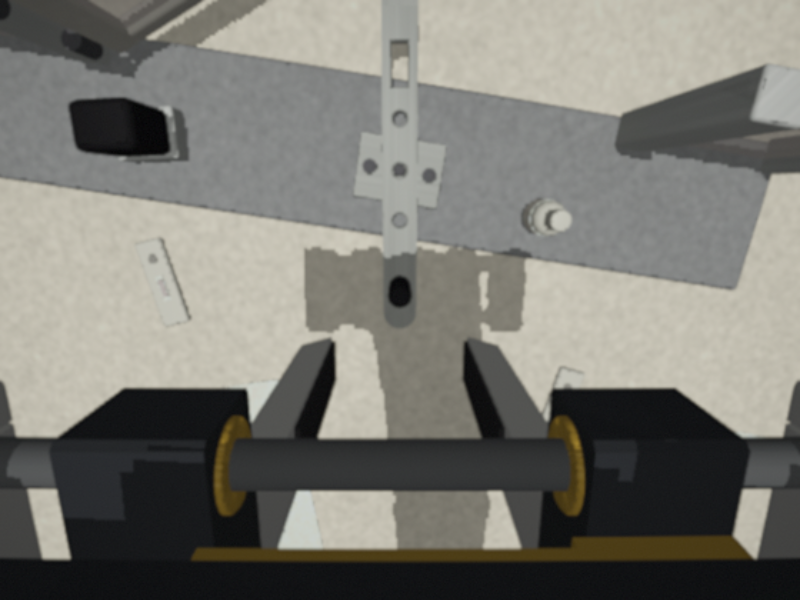

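View pics/both6.png

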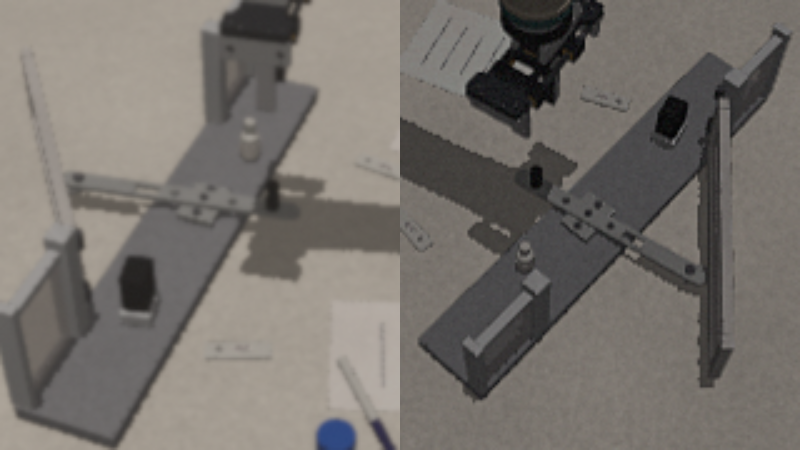

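The wrist view shows the pin in the third opening at (400,170), between the plate screws at (370,167) and (430,175). The bar lies flat, and the stamp, dropper and cassettes are where they were. The arm is clear.

```bash
python3 -c "
from bench import order
print(order.close_job())"
```

```text
the job is handed in; nothing more can be done
None
```

The stay's third opening is over the pin with the bar flat on its plate and let go; the pin took no noticeable load, the other objects in the final pictures look undisturbed, and the job was handed in at about 11 s.

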